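# Ready the balance: shut the draft shield, log the tin, tare, hands off

## Robot

A 6-joint arm with a two-finger parallel gripper is mounted at the origin on a cart in front of the work surface, level with it; the furniture and walls round the work are solid. World frame = base frame: x ahead of the robot, y to its left, z up, the work surface at z = 0. Lengths are in mm, angles in degrees, forces in N, time in s.
With the tool pointing down it reaches from about 300 to 850 mm from the base axis. Payload 4.2 kg.
Tool frame: the origin (TCP) lies midway between the tips of the shut fingers; the grasp point (between the pads) lies pinch_z behind it (pinch_z is the distance from the TCP to the grasp point, in mm); z points along the fingers, y is the line along which they close (so a half turn about z gives the same grasp; the last joint's range is limited). The gripper opens to 91 mm and grips with 3 to 60 N. Pads are 32 mm wide; open, the fingers measure 118 mm over their backs; the gripper's body (76 mm by 178 mm) begins 60 mm behind the grasp point.
Start: joints at [-72.365, 18.312, 89.639, -0, 72.044, -1.146], TCP at [185.131, -544.398, 213.976] pointing down, gripper open.
Joint ranges: [-177.97, 177.97], [-48.28, 115.42], [12.27, 149.76], [-77.06, 257.06], [2.81, 150.46], [-146.56, 146.56]. Speed limits (degrees/s): [147.25, 147.25, 180, 180, 180, 180].

## Interface

Orientations are given as [roll, pitch, yaw] about the fixed x, y, z axes, in that order (R = Rz(yaw) Ry(pitch) Rx(roll)).
In Python, from workcell import state, grab_frame, job_done, masks_of, landmark_of, pinch_z gives the robot as it stands. The module is installed in compiled form; this text tells all that it offers.
- The arm moves only by the tool move_arm, never from a script. Its argument "plan" is a list of rows, each an object of numbers: "x", "y", "z": the shift along the tool's x, y, z in mm; "rx", "ry", "rz": the turn, a rotation vector about the tool's x, y, z in rad. A call has 1 to 10 rows; each row shifts and turns the commanded pose from where the row before left it, along the tool's axes as they then stand; what a row does not reach is not made up. A row lasts 1/10 s, in which the tool goes at most 50 mm and 8.59 degrees, less where a joint would pass 70% of its speed; a pose out of reach is approached as far as the arm can. A call is refused whole if a number of a shift passes 50 or a number of a turn 0.15, either way. A call with a gripper value outside its range is refused whole. "grip" is the opening, from 0 (shut) to 1 (fully open), set as the call begins (left out, the last holds). The fingers move at their own pace and stop on an object; "squeeze" is the grip in N (left out, the last holds). Time passes only in rows, so rows that do not move let the fingers close. It gives the time, the measured TCP pose, the force, the opening and the grip force at its end, in the units of the state.
- state(): the state, without advancing time (a new reading comes with each control period).
- grab_frame(name): name is "scene" or "top" or "wrist"; returns a dict with "img" (420x560x3 uint8, red, green, blue), "z_map" (420x560 float32, mm along the optical axis (not along the pixel's ray), 0 where there is no reading), "fx", "fy", "cx", "cy" (pixels), "dist" ([k1, k2, p1, p2, k3] as OpenCV has them; the pictures are not rectified), "rvec" (rotation vector, rad) and "tvec" (3), from world to camera coordinates, as OpenCV has them. Camera axes: x right, y down, z forward; pixel columns grow to the right and rows downward; lengths in mm; the calibration is good to about 2 mm. A picture is of the moment at which its call begins.
- job_done(): hands the job in; it is judged then, once.
Trained networks look in the newest picture that a camera, given by its name, has taken for a name from the list of things; names that differ only in an ending like _2 or _b are one class to them, and where a whole thing is asked for, a point or a joint stands for the part that bears it (a point fixed in the world has none). Each returns a list of dicts, best first, with "p" (0 to 1); they miss things now and then, are a little off and sometimes report something else, mostly with a low value. They report only what shows in the picture. A call takes as long as a camera call.
- masks_of(camera, label): "pixels" (420x560 bool, what is visible of it) and "box" ([centre column, centre row, width, height] in pixels, round what is visible of it).
- landmark_of(camera, label): "point" ([column, row] in pixels: a listed point, or the origin of a listed thing).
The state is a dict: "time_s": time; "qpos": joint angles; "qvel": joint speeds; "effort": joint torques, N m; "ee_pos": TCP position; "ee_rot": TCP orientation; "force": force on the tool from outside, world axes, zero at the start; "torque": the same for the moment, N m; "gripper_width": finger opening in mm; "gripper_force": force on a finger pad.
Only numpy, scipy, OpenCV 4.12 (cv2) and the standard library are available. Lean on these libraries where they do the work, as an engineer would, in place of code of your own. Each camera call takes 0.05 s, during which the arm holds its last target. There are 200 camera calls.

## Task

Get the balance ready for weighing moist soil: push the sliding top door of its draft shield gently forward until it is fully shut, with the empty tin staying on the pan. Then log the tin's mass by holding the fingertips still just above the touch-free key with the blue ring for two seconds, and after that tare it by doing the same above the key with the green ring, then draw the hand away. Touch nothing but the door: neither key may be touched, nothing may be lifted, and the tin, weights and jar stay where they are.

Things in the scene. Friction and masses are not known exactly. Their poses are not given: they have to be found in the camera images.
- balance: white laboratory balance, 250 mm deep (x), 180 mm wide (y), fixed; its front, with a sloping black display, faces its own -x. Origin: centre of its underside on the bench, z up. On its rear part a clear draft shield, outside x -0.039 to 0.124, y -0.085 to 0.085, top z 0.157 m; in it a round pan at x 0.0425, top z 0.071 m. Front console at most 0.062 m high
- shield_door (a joint): clear sliding top door of the draft shield (150 x 156 mm panel, dark edges, upper face 0.161 m above the bench): opening in m along the balance's +x (to the rear); 0 is fully shut (end stop), at most 0.075; starts 0.045 to 0.07 open. About 2 N of friction; stays where it is left
- handle_back (a point): middle of the top edge of the flat rear face of the door's black handle, 0.178 m above the bench, axes as the balance's. The handle is a rib 90 mm wide (y), 7 mm thick, 17 mm above the panel, with a sloping ramp in front. Pushing its rear face along the balance's -x shuts the door; behind it (+x) the panel is flat and free for 115 mm. Moves with the door
- sensor_blue: loose round white puck, 66 mm across, 24 mm high, with a blue ring round a black window on top; a touch-free infrared key of the balance, which logs the mass. Stands on the bench left of the balance; origin at the centre of its underside, z up. The two pucks may have changed places
- sensor_blue_window (a point): centre of the black window (35 mm across) on top of the blue-ringed puck, 24 mm above the bench, z up. The key answers to fingertips held still 5 to 40 mm above this point and within 15 mm of it sideways for at least 1.5 s, without touching
- sensor_green: loose round white puck, 66 mm across, 24 mm high, with a green ring round a black window on top; a touch-free infrared key of the balance, which tares. Stands on the bench left of the balance; origin at the centre of its underside, z up. The two pucks may have changed places
- sensor_green_window (a point): centre of the black window (35 mm across) on top of the green-ringed puck, 24 mm above the bench, z up. The key answers to fingertips held still 5 to 40 mm above this point and within 15 mm of it sideways for at least 1.5 s, without touching
- empty_tin: empty open grey metal moisture tin, 100 mm across, 46 mm high, loose on the balance pan inside the draft shield; origin at the centre of its underside, z up
- weight_1: loose brass-coloured check weight with a neck and knob, 35 mm across, 39 mm high, on the bench left of the balance; origin at the centre of its underside, z up
- weight_2: the same, 27 mm across, 31 mm high
- weight_3: the same, 22 mm across, 24 mm high
- green_jar: loose sample jar of brown soil with a green screw cap, 54 mm across, 70 mm high; origin at the centre of its underside, z up

How it is judged (in metres and radians):
On the way, in this order (a step that is already met when the one before it is completed fails the run):
1. the draft-shield door is pushed fully shut (value of joint shield_door below 0.004 m), for 0.3 s.
2. with the door shut, the fingertips dwell just above the blue-ringed key (value of joint shield_door below 0.004 m and horizontal distance between the grasp point and sensor_blue_window below 0.02 m and z of the grasp point in the frame of sensor_blue_window between 0.022 and 0.062 m), for 1.5 s.
3. then, with the door still shut, they dwell just above the green-ringed key (value of joint shield_door below 0.004 m and horizontal distance between the grasp point and sensor_green_window below 0.02 m and z of the grasp point in the frame of sensor_green_window between 0.022 and 0.062 m), for 1.5 s.
At the end, for the whole second after the job is handed in: The door is within 4 mm of fully shut; the tin is upright on the pan, and tin, keys, weights and jar stand at rest and upright within 10 mm of where they started (value of joint shield_door below 0.004 m and distance of each of empty_tin, sensor_blue, sensor_green, weight_1, weight_2, weight_3, green_jar from where it was at the start of the episode below 0.01 m and angle between each of empty_tin, sensor_blue, sensor_green, weight_1, weight_2, weight_3, green_jar's own z axis and vertical below 0.1 rad and linear speed of each of empty_tin, sensor_blue, sensor_green, weight_1, weight_2, weight_3, green_jar below 0.01 m/s); the robot touches nothing.
It fails at once if one of the two keys is touched (contact force between any of the fingers, the arm and sensor_blue above 0.2 N or contact force between any of the fingers, the arm and sensor_green above 0.2 N).
It fails at once if the door is slammed (faster than 0.3 m/s) (velocity of joint shield_door below -0.3 m/s).
It fails at once if the balance or its door is pushed with more than 40 N (contact force between any of the fingers, the arm and balance above 40 N).
It fails at once if the tin is touched, lifted or shifted by more than 10 mm (contact force between the fingers and empty_tin above 0.2 N or distance of empty_tin from where it was at the start of the episode above 0.01 m).
It fails at once if a weight or the jar is touched, or one of them or a key is lifted, carried or shifted by more than 10 mm (distance of any of sensor_blue, sensor_green, weight_1, weight_2, weight_3, green_jar from where it was at the start of the episode above 0.01 m or contact force between any of the fingers, the arm and weight_1 above 0.2 N or contact force between any of the fingers, the arm and weight_2 above 0.2 N or contact force between any of the fingers, the arm and weight_3 above 0.2 N or contact force between any of the fingers, the arm and green_jar above 0.2 N).
It also fails if it takes over 54 s, if anything falls off the work surface, if the arm or the gripper's body presses on something with over 40 N, if the wrist force passes 120 N, or if a joint passes its speed limit or range.

## Working session

There is one attempt and no reset: what is moved stays moved. The work goes in short steps, Python scripts to look and compute and a tool call to move; the robot and the scene stay as the last step left them, time stands still between calls to the robot, and variables do not carry over. Pictures are saved under pics/ and viewed, at most 10 in all, crops included, and the job is handed in when it is done.

Besides the shell and the picture viewer there is one more tool, called after "Request:" as name(argument=value, ...), one argument or row to a line, values as JSON. move_arm: Moves the arm, as the interface text tells. Its arguments: {"type":"object","properties":{"plan":{"type":"array","items":{"type":"object","properties":{"x":{"type":"number"},"y":{"type":"number"},"z":{"type":"number"},"rx":{"type":"number"},"ry":{"type":"number"},"rz":{"type":"number"}}}},"grip":{"type":"number"},"squeeze":{"type":"number"}},"required":["plan"]}

```bash
mkdir -p pics
cat > h.py <<'E'
import numpy as np, cv2
from workcell import *
def ray(f,p):
    K=np.array([[f['fx'],0,f['cx']],[0,f['fy'],f['cy']],[0,0,1]])
    n=cv2.undistortPoints(np.array([[p]],float),K,np.array(f['dist'],float))[0,0]
    R=cv2.Rodrigues(np.array(f['rvec'],float))[0]; t=np.array(f['tvec'],float).ravel()
    return -R.T@t, R.T@np.array([n[0],n[1],1.]),R,t
def onz(f,p,z):
    o,d,_,_=ray(f,p); return o+d*(z-o[2])/d[2]
def dep(f,p):
    o,d,_,_=ray(f,p); return o+d*f['z_map'][int(round(p[1])),int(round(p[0]))]
E
python3 - <<'E'
from h import *
np.set_printoptions(precision=1,suppress=True)
s=state();print(s['time_s'],s['ee_pos'],s['ee_rot'],s['gripper_width'],pinch_z)
Z={'handle_back':178,'sensor_blue_window':24,'sensor_green_window':24,'balance':0,'weight_1':0,'weight_2':0,'weight_3':0,'green_jar':0,'empty_tin':71,'sensor_blue':0,'sensor_green':0}
for c in ['top','scene']:
    f=grab_frame(c); cv2.imwrite(f'pics/{c}0.png',f['img'][:,:,::-1])
    print(c,ray(f,(280,210))[:2])
    for n,z in Z.items():
        for r in landmark_of(c,n)[:3]:
            print(n,round(r['p'],2),np.array(r['point']),onz(f,r['point'],z),dep(f,r['point']))
E
```

```text
0.0 [ 185.  -543.9  213.1] [-179.9    0.    18.8] 91.09309651376587 18.8
top (array([ 309.9,  165.2, 1047.1]), array([ 0.2, -0. , -1. ]))
handle_back 0.85 [383.3 179.9] [534.  -26.4 178. ] [534.7 -27.  175.2]
sensor_blue_window 0.59 [258.3 262.6] [420.  205.3  24. ] [419.8 205.2  25.6]
sensor_green_window 0.98 [178.7 269. ] [416.7 363.7  24. ] [416.5 363.4  25.5]
balance 0.92 [371.9 229.7] [475.5 -31.    0. ] [464.4 -17.8  70.3]
weight_1 0.71 [269.2 201.1] [548.9 176.9   0. ] [539.4 176.4  41.6]
weight_1 0.68 [252.2 203.4] [546.2 212.4   0. ] [541.3 211.4  22. ]
weight_1 0.62 [293.1 200.6] [546.9 127.2   0. ] [540.4 128.3  28.7]
weight_2 0.71 [269.2 201.1] [548.9 176.9   0. ] [539.4 176.4  41.6]
weight_2 0.68 [252.2 203.4] [546.2 212.4   0. ] [541.3 211.4  22. ]
weight_2 0.62 [293.1 200.6] [546.9 127.2   0. ] [540.4 128.3  28.7]
weight_3 0.71 [269.2 201.1] [548.9 176.9   0. ] [539.4 176.4  41.6]
weight_3 0.68 [252.2 203.4] [546.2 212.4   0. ] [541.3 211.4  22. ]
weight_3 0.62 [293.1 200.6] [546.9 127.2   0. ] [540.4 128.3  28.7]
green_jar 0.91 [239.8 173.5] [612.2 235.3   0. ] [592.5
[... 785 characters left out ...]
211.1  25.8]
weight_1 0.65 [303.5 253.8] [540.3 133.6   0. ] [543.9 125.6  20.1]
weight_2 0.84 [319.1 237.1] [551.1 183.3   0. ] [557.2 167.3  35.8]
weight_2 0.66 [324.7 220.7] [543.8 223.7   0. ] [548.4 211.1  25.8]
weight_2 0.65 [303.5 253.8] [540.3 133.6   0. ] [543.9 125.6  20.1]
weight_3 0.84 [319.1 237.1] [551.1 183.3   0. ] [557.2 167.3  35.8]
weight_3 0.66 [324.7 220.7] [543.8 223.7   0. ] [548.4 211.1  25.8]
weight_3 0.65 [303.5 253.8] [540.3 133.6   0. ] [543.9 125.6  20.1]
green_jar 0.63 [357.5 234.5] [619.5 228.    0. ] [623.  211.1  34.5]
sensor_blue 0.75 [272.5 199.7] [420.2 214.5   0. ] [428.7 200.9  28.4]
sensor_green 0.69 [306.8 147. ] [420.6 374.5   0. ] [427.6 359.5  23.5]
```

View pics/top0.png

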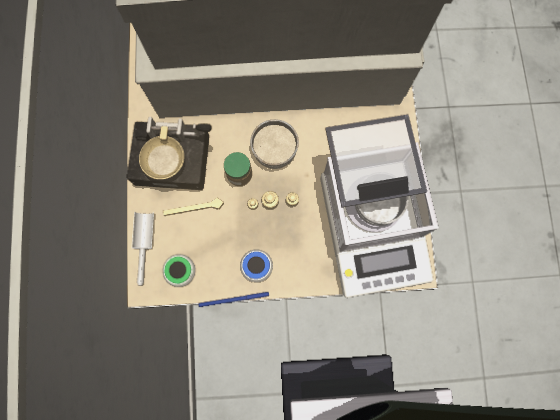

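View pics/scene0.png

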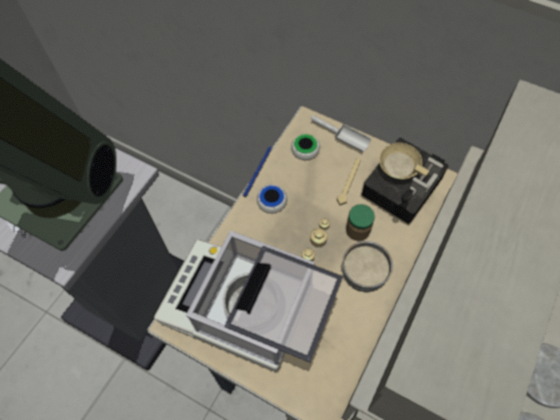

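The top view shows the balance at right, with its handle near (383,188) and the door open to the rear. The blue puck is at (257,265), green at (178,270), the weights near (270,200) and the jar at (238,167). The scene view agrees with this layout. Next I'll measure the balance yaw and refine the handle and window positions.

```bash
cat > m.py <<'E'
from h import *
np.set_printoptions(precision=1,suppress=True)
for c in ['top','scene']:
    f=grab_frame(c); im=f['img'].astype(int)
    for n in ['sensor_blue_window','sensor_green_window']:
        p=landmark_of(c,n)[0]['point']
        yy,xx=np.mgrid[:420,:560]; m=((xx-p[0])**2+(yy-p[1])**2<11**2)&(im.max(2)<60)
        q=[xx[m].mean(),yy[m].mean()]; print(c,n,m.sum(),np.array(q),onz(f,q,24))
    ms=masks_of(c,'handle_back')
    for r in ms[:2]: print('mask',r['p'],r['box'],r['pixels'].sum())
    hb=landmark_of(c,'handle_back')[0]['point']
    ys,xs=np.nonzero((im.max(2)<70)&(abs(xx-hb[0])<40)&(abs(yy-hb[1])<35))
    P=np.array([dep(f,(x,y)) for x,y in zip(xs,ys)])
    top=P[(P[:,2]>172)&(P[:,2]<186)]; print('handle n',len(top),np.percentile(P[:,2],[5,50,95]))
    if len(top)>20:
        (ce,sz,a)=cv2.minAreaRect(top[:,:2].astype(np.float32)); print(ce,sz,a)
    # panel edges (z 157-165)
    b=masks_of(c,'balance')
    if b:
        ys,xs=np.nonzero(b[0]['pixels']); P=np.array([dep(f,(x,y)) for x,y in zip(xs,ys)])
        for lo,hi in((150,170),(-5,400)):
            t=P[(P[:,2]>lo)&(P[:,2]<hi)&(np.linalg.norm(P[:,:2]-[500,-30],axis=1)<220)]
            print('bal',lo,len(t),cv2.minAreaRect(t[:,:2].astype(np.float32)))
    cr=f['img'][90:310,300:450] if c=='top' else f['img'][220:370,150:350]
    cv2.imwrite(f'pics/{c}c.png',cv2.resize(cr[:,:,::-1],None,fx=2.7,fy=2.7,interpolation=cv2.INTER_CUBIC))
E
python3 m.py
```

```text
Traceback (most recent call last):
  File "m.py", line 6, in <module>
    p=landmark_of(c,n)[0]['point']
      ~~~~~~~~~~~~~~~~^^^
IndexError: list index out of range
```

Network misses vary, so I'll use the known pixel positions instead.

```bash
sed -i "s/p=landmark_of(c,n)\[0\]\['point'\]/p={'topb':(257,265),'topg':(178,270),'sceneb':(270,196),'sceneg':(304,146)}[c+n[7]]/; s/hb=landmark_of.*/hb={'top':(384,188),'scene':(256,288)}[c]/" m.py; python3 m.py
```

```text
top sensor_blue_window 0 [nan nan] [nan nan nan]
top sensor_green_window 0 [nan nan] [nan nan nan]
mask 0.97 [375.4, 163.1, 100.6, 93.9] 6930
handle n 328 [162.9 171.  178.3]
(524.6101684570312, -25.867835998535156) (18.578556060791016, 88.41568756103516) 6.296353340148926
bal 150 7673 ((545.1654052734375, -24.169601440429688), (219.95179748535156, 170.87188720703125), 6.3542399406433105)
bal -5 15741 ((532.4156494140625, -47.514801025390625), (368.91143798828125, 228.1591033935547), 4.327605247497559)
scene sensor_blue_window 129 [271.2 195.4] [419.7 210.9  24. ]
scene sensor_green_window 111 [305.1 143.1] [419.3 366.8  24. ]
mask 0.97 [285.1, 304.5, 116.9, 114.2] 8250
handle n 408 [100.1 170.8 179.2]
(530.2669677734375, -26.241348266601562) (17.0811824798584, 88.34178161621094) 6.240717887878418
bal 150 8940 ((547.6080932617188, -23.62578582763672), (219.76547241210938, 171.07748413085938), 6.380558490753174)
bal -5 15903 ((497.2971496582031, 0.586273193359375), (315.15350341796875, 240.42282104492188), 6.157781600952148)m.py:8: RuntimeWarning: Mean of empty slice.
  q=[xx[m].mean(),yy[m].mean()]; print(c,n,m.sum(),np.array(q),onz(f,q,24))
  ret = ret.dtype.type(ret / rcount)
```

View pics/topc.png

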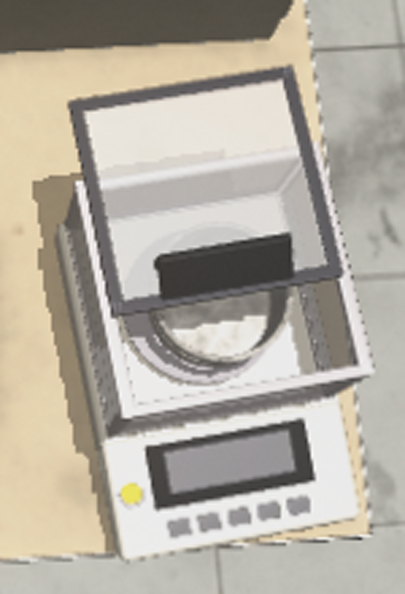

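The top crop shows the door open to the rear, with the handle rib crossing (225,265) and the tin visible beneath it. Both cameras give a yaw of about 6.3° and put the handle's rear face at about (536,-26). I'll move to a point behind it.

Request:
move_arm(
  plan=[
    {"rz":0.109},
    {"rz":0.109},
    {"x":30,"y":-34},
    {"x":32,"y":-34},
    {"x":32,"y":-34},
    {"x":32,"y":-34},
    {"x":32,"y":-34},
    {"x":32,"y":-34},
    {"x":32,"y":-34},
    {"x":32,"y":-34},
  ],
  grip=0,
)

```text
schema error: expected keys x, y, z, rx, ry, rz
```

Request:
move_arm(
  plan=[
    {"x":32,"y":-34},
    {"x":32,"y":-34},
    {"x":32,"y":-34},
    {"x":32,"y":-34},
    {"x":32,"y":-34},
    {"x":32,"y":-34},
    {},
    {},
    {},
  ],
)

```text
schema error: expected keys x, y, z, rx, ry, rz
```

Run:
```python
from h import *
np.set_printoptions(precision=1,suppress=True)
s=state();print(s['time_s'],s['ee_pos'],s['ee_rot'],s['gripper_width'],s['force'])
for c in ['top','scene']:
    f=grab_frame(c); im=f['img'].astype(int)
    print([(r['p'],onz(f,r['point'],178)) for r in landmark_of(c,'handle_back')])
    hsv=cv2.cvtColor(f['img'],cv2.COLOR_RGB2HSV); yy,xx=np.mgrid[:420,:560]
    for n,p,lo,hi in(('b',{'top':(257,265),'scene':(271,196)}[c],100,130),('g',{'top':(178,270),'scene':(305,145)}[c],55,85)):
        m=(abs(xx-p[0])<18)&(abs(yy-p[1])<18)&(hsv[...,0]>lo)&(hsv[...,0]<hi)&(hsv[...,1]>120)&(hsv[...,2]>70)
        e=cv2.fitEllipse(cv2.convexHull(np.argwhere(m)[:,::-1].astype(np.int32))); print(c,n,m.sum(),e,onz(f,e[0],24))
    cv2.imwrite(f'pics/{c}1.png',f['img'][:,:,::-1])
```

```text
1.6 [ 185.2 -544.4  214. ] [180.   -0.   18.8] 91.2689614511728 [ 0.  -0.  -0.7]
[(0.94, array([533.2, -21. , 178. ])), (0.53, array([399. , 202.5, 178. ])), (0.47, array([564.2, 224.3, 178. ]))]
top b 300 ((255.75604248046875, 264.65838623046875), (25.920677185058594, 26.27663803100586), 77.05538940429688) [416.2 210.5  24. ]
top g 260 ((177.32376098632812, 269.573486328125), (24.75971794128418, 26.0422420501709), 46.327552795410156) [415.7 366.5  24. ]
[]
scene b 230 ((271.2090148925781, 195.7992706298828), (19.99275779724121, 23.05529022216797), 84.830810546875) [420.2 210.   24. ]
scene g 177 ((305.163818359375, 143.33009338378906), (17.361780166625977, 20.963411331176758), 92.43667602539062) [419.8 366.3  24. ]
```

View pics/scene1.png

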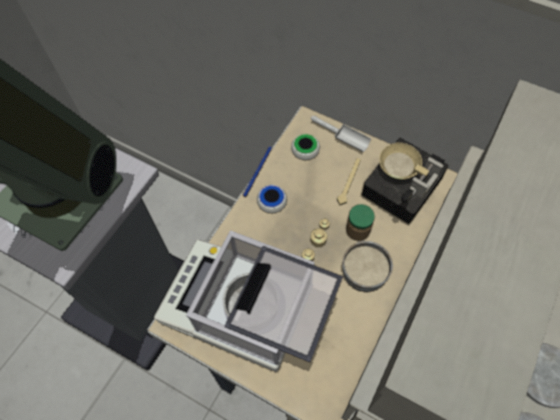

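Every row needs all six keys, so both moves were refused and the picture is unchanged. The windows come out at blue (418,210) and green (418,366), and both cameras agree.

Request:
move_arm(
  plan=[
    {"x":0,"y":0,"z":0,"rx":0,"ry":0,"rz":0.109},
    {"x":0,"y":0,"z":0,"rx":0,"ry":0,"rz":0.109},
    {"x":30,"y":-34,"z":0,"rx":0,"ry":0,"rz":0},
    {"x":32,"y":-34,"z":0,"rx":0,"ry":0,"rz":0},
    {"x":32,"y":-34,"z":0,"rx":0,"ry":0,"rz":0},
    {"x":32,"y":-34,"z":0,"rx":0,"ry":0,"rz":0},
    {"x":32,"y":-34,"z":0,"rx":0,"ry":0,"rz":0},
    {"x":32,"y":-34,"z":0,"rx":0,"ry":0,"rz":0},
    {"x":32,"y":-34,"z":0,"rx":0,"ry":0,"rz":0},
    {"x":32,"y":-34,"z":0,"rx":0,"ry":0,"rz":0},
  ],
  grip=0,
)

```text
time_s: 2.8
ee_pos: [408.7, -244.6, 214.2]
ee_rot: [180.0, -0.0, 6.3]
force: [1.2, -0.1, -0.4]
gripper_width: 14.2
gripper_force: 0.0
```

Request:
move_arm(
  plan=[
    {"x":32,"y":-34,"z":0,"rx":0,"ry":0,"rz":0},
    {"x":32,"y":-34,"z":0,"rx":0,"ry":0,"rz":0},
    {"x":32,"y":-34,"z":0,"rx":0,"ry":0,"rz":0},
    {"x":32,"y":-34,"z":0,"rx":0,"ry":0,"rz":0},
    {"x":32,"y":-34,"z":0,"rx":0,"ry":0,"rz":0},
    {"x":32,"y":-34,"z":0,"rx":0,"ry":0,"rz":0},
    {"x":0,"y":0,"z":0,"rx":0,"ry":0,"rz":0},
    {"x":0,"y":0,"z":0,"rx":0,"ry":0,"rz":0},
    {"x":0,"y":0,"z":0,"rx":0,"ry":0,"rz":0},
  ],
)

```text
time_s: 3.7
ee_pos: [575.6, -23.1, 213.8]
ee_rot: [180.0, 0.0, 6.3]
force: [-0.0, -0.5, -0.3]
gripper_width: 0.3
gripper_force: 0.0
```

Request:
move_arm(
  plan=[
    {"x":0,"y":0,"z":15,"rx":0,"ry":0,"rz":0},
    {"x":0,"y":0,"z":15,"rx":0,"ry":0,"rz":0},
    {"x":0,"y":0,"z":10,"rx":0,"ry":0,"rz":0},
    {"x":0,"y":0,"z":5,"rx":0,"ry":0,"rz":0},
    {"x":0,"y":0,"z":0,"rx":0,"ry":0,"rz":0},
    {"x":0,"y":0,"z":0,"rx":0,"ry":0,"rz":0},
  ],
)

```text
time_s: 4.3
ee_pos: [576.5, -22.7, 169.5]
ee_rot: [180.0, -0.1, 6.3]
force: [1.5, -0.6, 0.1]
gripper_width: 0.5
gripper_force: 0.0
```

Run:
```python
from h import *
s=state();print(s['ee_pos'],s['force'])
f=grab_frame('scene');g=grab_frame('top')
a=f['img'][200:380,170:350];b=g['img'][80:260,290:470]
cv2.imwrite('pics/low.png',cv2.resize(np.hstack([a,b])[:,:,::-1],None,fx=2.2,fy=2.2,interpolation=cv2.INTER_CUBIC))
```

```text
[576.53452401 -22.74337855 169.5249197 ] [ 1.51876867 -0.62291358  0.09440381]
```

View pics/low.png

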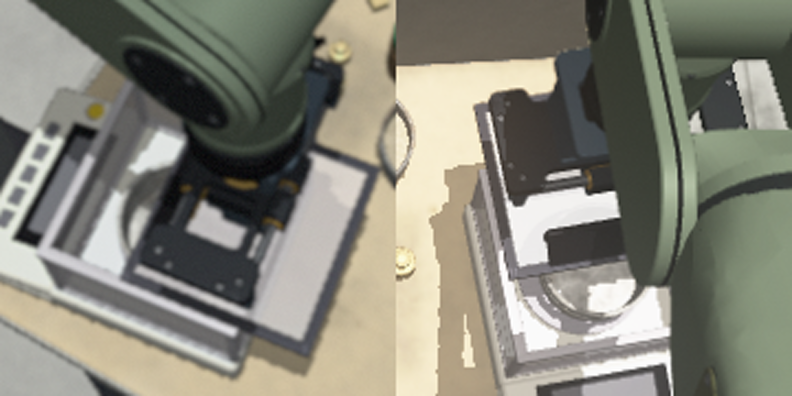

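The hand is behind the handle with clear space between, as seen at (590,240) in the right half. Pushing now.

Request:
move_arm(
  plan=[
    {"x":-6,"y":0,"z":0,"rx":0,"ry":0,"rz":0},
    {"x":-6,"y":0,"z":0,"rx":0,"ry":0,"rz":0},
    {"x":-5,"y":0,"z":0,"rx":0,"ry":0,"rz":0},
    {"x":-5,"y":0,"z":0,"rx":0,"ry":0,"rz":0},
    {"x":-5,"y":0,"z":0,"rx":0,"ry":0,"rz":0},
    {"x":-5,"y":0,"z":0,"rx":0,"ry":0,"rz":0},
    {"x":-5,"y":0,"z":0,"rx":0,"ry":0,"rz":0},
    {"x":-5,"y":0,"z":0,"rx":0,"ry":0,"rz":0},
  ],
)

```text
time_s: 5.2
ee_pos: [534.5, -27.0, 169.1]
ee_rot: [180.0, -0.1, 6.3]
force: [2.9, 0.4, -0.7]
gripper_width: 0.4
gripper_force: 1.2
```

Request:
move_arm(
  plan=[
    {"x":-5,"y":0,"z":0,"rx":0,"ry":0,"rz":0},
    {"x":-5,"y":0,"z":0,"rx":0,"ry":0,"rz":0},
    {"x":-5,"y":0,"z":0,"rx":0,"ry":0,"rz":0},
    {"x":-3,"y":0,"z":0,"rx":0,"ry":0,"rz":0},
  ],
)

```text
time_s: 5.6
ee_pos: [516.2, -29.1, 169.1]
ee_rot: [180.0, -0.0, 6.3]
force: [2.5, 0.5, -0.4]
gripper_width: 0.3
gripper_force: 1.1
```

Request:
move_arm(
  plan=[
    {"x":-3,"y":0,"z":0,"rx":0,"ry":0,"rz":0},
    {"x":-3,"y":0,"z":0,"rx":0,"ry":0,"rz":0},
    {"x":-2,"y":0,"z":0,"rx":0,"ry":0,"rz":0},
    {"x":0,"y":0,"z":0,"rx":0,"ry":0,"rz":0},
  ],
)

```text
time_s: 6.0
ee_pos: [508.2, -29.9, 169.0]
ee_rot: [180.0, 0.0, 6.3]
force: [0.5, -0.2, 1.6]
gripper_width: 0.4
gripper_force: 0.5
```

Request:
move_arm(
  plan=[
    {"x":-2,"y":0,"z":0,"rx":0,"ry":0,"rz":0},
    {"x":-2,"y":0,"z":0,"rx":0,"ry":0,"rz":0},
    {"x":0,"y":0,"z":0,"rx":0,"ry":0,"rz":0},
  ],
)

```text
time_s: 6.3
ee_pos: [504.4, -30.4, 168.9]
ee_rot: [180.0, 0.0, 6.3]
force: [1.2, -0.2, 0.3]
gripper_width: 0.4
gripper_force: 0.6
```

Request:
move_arm(
  plan=[
    {"x":-2,"y":0,"z":0,"rx":0,"ry":0,"rz":0},
    {"x":-2,"y":0,"z":0,"rx":0,"ry":0,"rz":0},
    {"x":0,"y":0,"z":0,"rx":0,"ry":0,"rz":0},
  ],
)

```text
time_s: 6.6
ee_pos: [500.3, -30.8, 168.9]
ee_rot: [180.0, 0.0, 6.3]
force: [0.9, -0.5, 1.1]
gripper_width: 0.4
gripper_force: 0.6
```

Request:
move_arm(
  plan=[
    {"x":-2,"y":0,"z":0,"rx":0,"ry":0,"rz":0},
    {"x":-1,"y":0,"z":0,"rx":0,"ry":0,"rz":0},
    {"x":0,"y":0,"z":0,"rx":0,"ry":0,"rz":0},
  ],
)

```text
time_s: 6.9
ee_pos: [497.5, -31.1, 168.9]
ee_rot: [180.0, 0.0, 6.3]
force: [1.6, -1.1, 0.9]
gripper_width: 0.3
gripper_force: 0.7
```

Request:
move_arm(
  plan=[
    {"x":-1,"y":0,"z":0,"rx":0,"ry":0,"rz":0},
    {"x":-1,"y":0,"z":0,"rx":0,"ry":0,"rz":0},
    {"x":0,"y":0,"z":0,"rx":0,"ry":0,"rz":0},
  ],
)

```text
time_s: 7.2
ee_pos: [495.6, -31.3, 168.9]
ee_rot: [180.0, 0.0, 6.3]
force: [2.2, -0.0, 0.4]
gripper_width: 0.8
gripper_force: 0.8
```

```bash
cat > d.py <<'E'
from h import *
np.set_printoptions(precision=1,suppress=True)
s=state();print(s['time_s'],s['ee_pos'],s['force'])
for c in('scene','top'):
    f=grab_frame(c); b=masks_of(c,'balance')
    if not b: continue
    ys,xs=np.nonzero(b[0]['pixels']); P=np.array([dep(f,(x,y)) for x,y in zip(xs,ys)])
    t=P[(P[:,2]>150)&(P[:,2]<170)&(np.linalg.norm(P[:,:2]-[530,-30],axis=1)<160)]
    u=t[:,:2]@[.994,.110]; print(c,len(t),np.percentile(u,[0,1,99,100]))
    cv2.imwrite(f'pics/{c}d{s["time_s"]:.0f}.png',f['img'][:,:,::-1])
E
python3 d.py; ls pics
```

```text
7.2 [495.6 -31.3 168.9] [ 2.2 -0.   0.4]
scene 5986 [432.9 438.9 596.  597.1]
top 2481 [429.5 430.  589.3 592.9]
low.png
scene0.png
scene1.png
scenec.png
scened7.png
top0.png
top1.png
topc.png
topd7.png
```

Request:
move_arm(
  plan=[
    {"x":-1,"y":0,"z":0,"rx":0,"ry":0,"rz":0},
    {"x":-1,"y":0,"z":0,"rx":0,"ry":0,"rz":0},
    {"x":0,"y":0,"z":0,"rx":0,"ry":0,"rz":0},
  ],
)

```text
time_s: 7.7
ee_pos: [493.6, -31.5, 168.9]
ee_rot: [180.0, 0.0, 6.3]
force: [0.8, -0.3, 0.1]
gripper_width: 0.3
gripper_force: 0.8
```

Request:
move_arm(
  plan=[
    {"x":-1,"y":0,"z":0,"rx":0,"ry":0,"rz":0},
    {"x":-1,"y":0,"z":0,"rx":0,"ry":0,"rz":0},
    {"x":0,"y":0,"z":0,"rx":0,"ry":0,"rz":0},
  ],
)

```text
time_s: 8.0
ee_pos: [492.7, -31.6, 169.0]
ee_rot: [180.0, -0.1, 6.3]
force: [5.2, -0.5, -2.3]
gripper_width: 0.7
gripper_force: 2.5
```

Request:
move_arm(
  plan=[
    {"x":-1,"y":0,"z":0,"rx":0,"ry":0,"rz":0},
    {"x":0,"y":0,"z":0,"rx":0,"ry":0,"rz":0},
    {"x":0,"y":0,"z":0,"rx":0,"ry":0,"rz":0},
    {"x":0,"y":0,"z":0,"rx":0,"ry":0,"rz":0},
  ],
)

```text
time_s: 8.4
ee_pos: [492.7, -31.6, 169.1]
ee_rot: [180.0, -0.2, 6.3]
force: [7.9, 0.7, -3.0]
gripper_width: 0.3
gripper_force: 3.5
```

The end stop is firm: no further travel and the force is rising. Backing off, raising, then going over to the blue key.

Request:
move_arm(
  plan=[
    {"x":6,"y":0,"z":0,"rx":0,"ry":0,"rz":0},
    {"x":8,"y":0,"z":0,"rx":0,"ry":0,"rz":0},
    {"x":0,"y":0,"z":-10,"rx":0,"ry":0,"rz":0},
    {"x":0,"y":0,"z":-25,"rx":0,"ry":0,"rz":0},
    {"x":0,"y":0,"z":-25,"rx":0,"ry":0,"rz":0},
    {"x":0,"y":0,"z":0,"rx":0,"ry":0,"rz":0},
    {"x":-7,"y":-31,"z":0,"rx":0,"ry":0,"rz":0},
    {"x":-7,"y":-31,"z":0,"rx":0,"ry":0,"rz":0},
    {"x":-7,"y":-31,"z":0,"rx":0,"ry":0,"rz":0},
    {"x":-7,"y":-31,"z":0,"rx":0,"ry":0,"rz":0},
  ],
)

```text
time_s: 9.4
ee_pos: [461.9, 90.8, 228.4]
ee_rot: [180.0, 0.1, 6.3]
force: [0.3, 0.3, 0.6]
gripper_width: 0.4
gripper_force: 0.0
```

Request:
move_arm(
  plan=[
    {"x":-7,"y":-31,"z":0,"rx":0,"ry":0,"rz":0},
    {"x":-7,"y":-31,"z":0,"rx":0,"ry":0,"rz":0},
    {"x":-7,"y":-31,"z":0,"rx":0,"ry":0,"rz":0},
    {"x":-9,"y":-31,"z":0,"rx":0,"ry":0,"rz":0},
    {"x":0,"y":0,"z":0,"rx":0,"ry":0,"rz":0},
    {"x":0,"y":0,"z":0,"rx":0,"ry":0,"rz":0},
  ],
)

```text
time_s: 10.0
ee_pos: [419.2, 209.8, 228.5]
ee_rot: [179.9, 0.1, 6.4]
force: [-0.5, -0.6, -0.0]
gripper_width: 0.2
gripper_force: 0.0
```

```bash
python3 d.py
python3 - <<'E'
from h import *
f=grab_frame('scene');print([(r['p'],onz(f,r['point'],24)) for n in('sensor_blue_window','sensor_green_window') for r in landmark_of('scene',n)])
print([(r['p'],onz(f,r['point'],178)) for r in landmark_of('scene','handle_back')])
w=grab_frame('wrist');print([(r['p'],onz(w,r['point'],24)) for r in landmark_of('wrist','sensor_blue_window')])
cv2.imwrite('pics/chk.png',np.hstack([f['img'][100:380,130:460],w['img'][70:350,100:460]])[:,:,::-1])
E
```

```text
10.0 [419.2 209.8 228.5] [-0.5 -0.6 -0. ]
top 7819 [429.6 430.8 591.  594.1]
[(0.89, array([412.76782092, 213.53304582,  24.        ])), (0.65, array([418.83796206, 362.41017925,  24.        ]))]
[]
[(0.87, array([422.71061083, 210.04774991,  24.        ])), (0.22, array([605.93432816, 238.18943882,  24.        ]))]
```

View pics/chk.png

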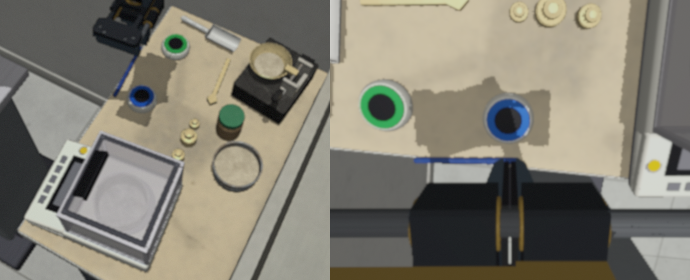

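The door is shut: its edges coincide with the shield at (120,190), and the handle is at the front at (92,172). The blue puck lies directly below the fingers, at (508,118) in the wrist view. Lowering to about 23 mm above it and dwelling.

Request:
move_arm(
  plan=[
    {"x":0,"y":0,"z":35,"rx":0,"ry":0,"rz":0},
    {"x":0,"y":0,"z":40,"rx":0,"ry":0,"rz":0},
    {"x":0,"y":0,"z":40,"rx":0,"ry":0,"rz":0},
    {"x":0,"y":0,"z":30,"rx":0,"ry":0,"rz":0},
    {"x":0,"y":0,"z":20,"rx":0,"ry":0,"rz":0},
    {"x":0,"y":0,"z":11,"rx":0,"ry":0,"rz":0},
    {"x":0,"y":0,"z":5,"rx":0,"ry":0,"rz":0},
    {"x":0,"y":0,"z":0,"rx":0,"ry":0,"rz":0},
    {"x":0,"y":0,"z":0,"rx":0,"ry":0,"rz":0},
  ],
)

```text
time_s: 11.4
ee_pos: [420.7, 210.2, 48.8]
ee_rot: [-180.0, -0.1, 6.3]
force: [0.7, 0.3, 0.1]
gripper_width: 0.7
gripper_force: 0.0
```

Request:
move_arm(
  plan=[
    {"x":0,"y":0,"z":0,"rx":0,"ry":0,"rz":0},
    {"x":0,"y":0,"z":0,"rx":0,"ry":0,"rz":0},
    {"x":0,"y":0,"z":0,"rx":0,"ry":0,"rz":0},
    {"x":0,"y":0,"z":0,"rx":0,"ry":0,"rz":0},
    {"x":0,"y":0,"z":0,"rx":0,"ry":0,"rz":0},
    {"x":0,"y":0,"z":0,"rx":0,"ry":0,"rz":0},
    {"x":0,"y":0,"z":0,"rx":0,"ry":0,"rz":0},
    {"x":0,"y":0,"z":0,"rx":0,"ry":0,"rz":0},
    {"x":0,"y":0,"z":0,"rx":0,"ry":0,"rz":0},
    {"x":0,"y":0,"z":0,"rx":0,"ry":0,"rz":0},
  ],
)

```text
time_s: 12.4
ee_pos: [419.9, 209.8, 47.9]
ee_rot: [180.0, 0.0, 6.3]
force: [-0.3, 0.8, -0.3]
gripper_width: 0.1
gripper_force: 0.0
```

Request:
move_arm(
  plan=[
    {"x":0,"y":0,"z":0,"rx":0,"ry":0,"rz":0},
    {"x":0,"y":0,"z":0,"rx":0,"ry":0,"rz":0},
    {"x":0,"y":0,"z":0,"rx":0,"ry":0,"rz":0},
    {"x":0,"y":0,"z":0,"rx":0,"ry":0,"rz":0},
    {"x":0,"y":0,"z":0,"rx":0,"ry":0,"rz":0},
    {"x":0,"y":0,"z":0,"rx":0,"ry":0,"rz":0},
    {"x":0,"y":0,"z":0,"rx":0,"ry":0,"rz":0},
    {"x":0,"y":0,"z":0,"rx":0,"ry":0,"rz":0},
    {"x":0,"y":0,"z":0,"rx":0,"ry":0,"rz":0},
    {"x":0,"y":0,"z":0,"rx":0,"ry":0,"rz":0},
  ],
)

```text
time_s: 13.4
ee_pos: [419.9, 209.8, 47.9]
ee_rot: [180.0, -0.0, 6.3]
force: [-0.7, 1.0, 0.2]
gripper_width: 0.6
gripper_force: 0.0
```

Request:
move_arm(
  plan=[
    {"x":0,"y":0,"z":0,"rx":0,"ry":0,"rz":0},
    {"x":0,"y":0,"z":-20,"rx":0,"ry":0,"rz":0},
    {"x":0,"y":0,"z":-40,"rx":0,"ry":0,"rz":0},
    {"x":0,"y":0,"z":0,"rx":0,"ry":0,"rz":0},
    {"x":3,"y":-31,"z":0,"rx":0,"ry":0,"rz":0},
    {"x":3,"y":-31,"z":0,"rx":0,"ry":0,"rz":0},
    {"x":3,"y":-31,"z":0,"rx":0,"ry":0,"rz":0},
    {"x":3,"y":-31,"z":0,"rx":0,"ry":0,"rz":0},
    {"x":3,"y":-32,"z":0,"rx":0,"ry":0,"rz":0},
    {"x":0,"y":0,"z":0,"rx":0,"ry":0,"rz":0},
  ],
)

```text
time_s: 14.4
ee_pos: [417.9, 370.0, 107.3]
ee_rot: [-179.9, -0.1, 6.5]
force: [0.3, -0.8, 0.3]
gripper_width: 0.3
gripper_force: 0.0
```

Request:
move_arm(
  plan=[
    {"x":0,"y":0,"z":0,"rx":0,"ry":0,"rz":0},
    {"x":0,"y":0,"z":25,"rx":0,"ry":0,"rz":0},
    {"x":0,"y":0,"z":20,"rx":0,"ry":0,"rz":0},
    {"x":0,"y":0,"z":10,"rx":0,"ry":0,"rz":0},
    {"x":0,"y":0,"z":5,"rx":0,"ry":0,"rz":0},
    {"x":0,"y":0,"z":0,"rx":0,"ry":0,"rz":0},
    {"x":0,"y":0,"z":0,"rx":0,"ry":0,"rz":0},
    {"x":0,"y":0,"z":0,"rx":0,"ry":0,"rz":0},
  ],
)

```text
time_s: 15.2
ee_pos: [418.3, 366.9, 48.8]
ee_rot: [-179.9, -0.1, 6.3]
force: [0.0, -0.7, -0.6]
gripper_width: 0.3
gripper_force: 0.0
```

Request:
move_arm(
  plan=[
    {"x":0,"y":0,"z":0,"rx":0,"ry":0,"rz":0},
    {"x":0,"y":0,"z":0,"rx":0,"ry":0,"rz":0},
    {"x":0,"y":0,"z":0,"rx":0,"ry":0,"rz":0},
    {"x":0,"y":0,"z":0,"rx":0,"ry":0,"rz":0},
    {"x":0,"y":0,"z":0,"rx":0,"ry":0,"rz":0},
    {"x":0,"y":0,"z":0,"rx":0,"ry":0,"rz":0},
    {"x":0,"y":0,"z":0,"rx":0,"ry":0,"rz":0},
    {"x":0,"y":0,"z":0,"rx":0,"ry":0,"rz":0},
    {"x":0,"y":0,"z":0,"rx":0,"ry":0,"rz":0},
    {"x":0,"y":0,"z":0,"rx":0,"ry":0,"rz":0},
  ],
)

```text
time_s: 16.2
ee_pos: [417.7, 366.6, 47.9]
ee_rot: [180.0, 0.0, 6.3]
force: [-0.5, -0.9, 0.1]
gripper_width: 0.6
gripper_force: 0.0
```

Request:
move_arm(
  plan=[
    {"x":0,"y":0,"z":0,"rx":0,"ry":0,"rz":0},
    {"x":0,"y":0,"z":0,"rx":0,"ry":0,"rz":0},
    {"x":0,"y":0,"z":0,"rx":0,"ry":0,"rz":0},
    {"x":0,"y":0,"z":0,"rx":0,"ry":0,"rz":0},
    {"x":0,"y":0,"z":0,"rx":0,"ry":0,"rz":0},
    {"x":0,"y":0,"z":0,"rx":0,"ry":0,"rz":0},
    {"x":0,"y":0,"z":0,"rx":0,"ry":0,"rz":0},
    {"x":0,"y":0,"z":0,"rx":0,"ry":0,"rz":0},
    {"x":0,"y":0,"z":0,"rx":0,"ry":0,"rz":0},
    {"x":0,"y":0,"z":0,"rx":0,"ry":0,"rz":0},
  ],
)

```text
time_s: 17.2
ee_pos: [417.7, 366.6, 47.9]
ee_rot: [180.0, 0.0, 6.3]
force: [-1.3, 0.1, 0.0]
gripper_width: -0.1
gripper_force: 0.0
```

Run:
```python
from h import *
s=state();print(s['time_s'],s['ee_pos'])
f=grab_frame('scene');w=grab_frame('wrist')
print([(r['p'],onz(w,r['point'],24)) for r in landmark_of('wrist','sensor_green_window')])
cv2.imwrite('pics/grn.png',np.hstack([f['img'][60:360,130:460],w['img'][60:360,100:460]])[:,:,::-1])
```

```text
17.2 [417.71304173 366.55010977  47.89599879]
[(0.68, array([418.28782896, 369.71045343,  24.        ]))]
```

View pics/grn.png

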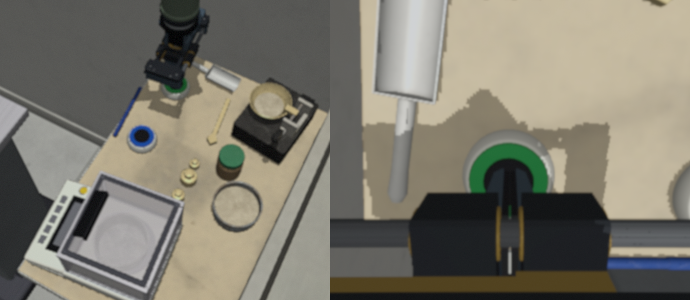

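The fingers are centred over the green window, at (510,185) in the wrist view. The door is still shut and nothing has shifted. Drawing the hand up and away.

Request:
move_arm(
  plan=[
    {"x":0,"y":0,"z":0,"rx":0,"ry":0,"rz":0},
    {"x":0,"y":0,"z":-20,"rx":0,"ry":0,"rz":0},
    {"x":0,"y":0,"z":-40,"rx":0,"ry":0,"rz":0},
    {"x":0,"y":0,"z":-40,"rx":0,"ry":0,"rz":0},
    {"x":0,"y":0,"z":-40,"rx":0,"ry":0,"rz":0},
    {"x":0,"y":0,"z":-40,"rx":0,"ry":0,"rz":0},
    {"x":0,"y":0,"z":-20,"rx":0,"ry":0,"rz":0},
    {"x":0,"y":0,"z":0,"rx":0,"ry":0,"rz":0},
    {"x":0,"y":0,"z":0,"rx":0,"ry":0,"rz":0},
    {"x":0,"y":0,"z":0,"rx":0,"ry":0,"rz":0},
  ],
)

```text
time_s: 18.35
ee_pos: [416.9, 365.9, 245.9]
ee_rot: [179.9, 0.2, 6.3]
force: [0.5, 0.2, -0.3]
gripper_width: 0.4
gripper_force: 0.0
```

```bash
python3 -c "
from workcell import *
s=state();print(s['time_s'],s['ee_pos'],s['force']);print(job_done())"
```

```text
18.35 [416.90530645 365.90400719 245.93322092] [ 0.54194677  0.23460975 -0.25841022]
the job is handed in; nothing more can be done
None
```

I shut the draft-shield door to its end stop, held the fingertips about 24 mm above the blue key and then the green key for just over 2 s each, drew the hand away and handed the job in at 18.35 s; no verdict came back.

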